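# Fit the star wheel to the bench filler's keyed spindle

### The job

We are changing the bench filler over to the small amber jars: fit the white eight-pocket star wheel on the indexing unit's upright spindle, hub upwards. Keep hold of it until it rests on the two spindle keys (do not let it fall onto them), then turn it on the spindle until its keyways find the keys and it drops, and see that it lies fully home, flat on the flange. Let go, and leave the green wheel and everything else on the bench where they are.

Things in the scene. Friction and masses are not known exactly. Their poses are not given: they have to be found in the camera images.
- white_wheel: the star wheel to fit, loose, lying flat, hub up: white plastic plate 140 mm across, 14 mm thick, with 8 round pockets in its rim, and an aluminium hub standing 40 mm above the plate (54 mm in all), 48 mm across its four flats, which face the wheel's own x and y axes (corners cut to 60 mm diameter). 0.35 to 0.7 kg. Origin on the axis at the plate's underside, z up through the hub
- hub_top (a point): centre of the white wheel's hub top, 54 mm above its underside, axes as the wheel's. The bore, 26 mm diameter, goes right through the wheel, with two keyways half a turn apart, 10 mm wide, that reach 17.5 mm from the axis, on the wheel's +x and -x sides (red marks on the hub top)
- seat (a point): centre of the top face of the round driving flange (60 mm across, 85 mm above the bench), where the wheel's underside must lie; on the spindle's axis, z up. Two brass keys half a turn apart, 7 mm wide, reaching 16 mm from the axis, rise from the flange to 16 mm above this point. The wheel rests on their tops until its keyways meet them within about 5 degrees, then falls by its own weight
- spindle_top (a point): centre of the spindle's top, 62 mm above the seat. The spindle is 24 mm thick, its top 12 mm tapering to 13 mm. It is braked and does not turn, but it stopped at any angle: which way the keys point is not told by any of these axes (they follow the box below), so find it by turning the wheel; half a turn always covers it
- indexer: the indexing unit, fixed: stainless box 220 x 220 mm, deck 70 mm above the bench, the spindle in its middle. On the far half a steel guide rail arc, 90 mm from the spindle, top 32 mm above the deck. A column 20 mm thick, 235 mm high, at x 135, y -85 mm of this frame, carries the nozzle away from the spindle. Origin on the bench under the spindle's axis, x away from the robot
- green_wheel: the other star wheel, green, 12 small pockets, same hub and sizes; not wanted. Origin on the axis at its underside
- jar0: amber jar with white lid, 36 mm across, 75 mm high, loose; origin at the centre of its underside
- jar1: another such jar
- jar2: another such jar
- clamp_knob: black clamp knob, 60 mm across, standing on its head with its threaded stud up, 64 mm high, loose; origin at the centre of its underside
- spanner: steel spanner 170 mm long, lying flat on the bench between the robot and the indexing unit, off to the robot's right; origin at its underside
- tape_roll: roll of white and blue tape lying flat, 104 mm across, 48 mm high, loose; origin at the centre of its underside
- water_bottle: clear bottle with blue cap, 64 mm across, 200 mm high, loose; origin at the centre of its underside

How it is judged:
By the outcome, as a careful person would: the job done as asked, in the order asked, and still so for the second after the job is handed in, with the robot touching nothing.
It also fails if it takes over 58 s, if anything falls off the work surface, if the arm or the gripper's body presses on something with over 40 N, if the wrist force passes 120 N, or if a joint passes its speed limit or range.

### The arm

A 6-joint arm with a two-finger parallel gripper is mounted at the origin on the work surface. World frame = base frame: x ahead of the robot, y to its left, z up, the work surface at z = 0. Lengths are in m, angles in rad, forces in N, time in s.
With the tool pointing down it reaches from about 0.325 to 0.775 m from the base axis. Payload 5.5 kg.
Tool frame: the origin (TCP) lies at the centre of the arm's flange, where the gripper is bolted on; the fingertips stand 182 mm ahead of it and the grasp point (between the pads) lies 163 mm ahead of it; z points along the fingers, y is the line along which they close (so a half turn about z gives the same grasp; the last joint's range is limited). The gripper opens to 88 mm and grips with 3 to 60 N. Pads are 20 mm wide; open, the fingers measure 115 mm over their backs; the gripper's body (75 mm by 178 mm) begins 61 mm behind the grasp point.
Start: joints at [-1.289, 0.091, 1.231, -0, 1.82, -0.057], TCP at [0.199, -0.566, 0.405] pointing down, gripper open.
Joint ranges: [-2.87, 2.87], [-0.86, 2.18], [0.17, 2.46], [-1.51, 4.65], [0.06, 2.69], [-2.65, 2.65]. Speed limits (rad/s): [2.57, 2.57, 3.01, 3.14, 3.14, 3.14].

### API

Orientations are given as a unit quaternion [w, x, y, z].
In Python, from bench import manip, gripper_open, close, eyes, order, finder gives the robot as it stands. Calls block until the motion is done:
- manip.move_to(position, orientation): joint-space move of the TCP to a pose.
- manip.move_l(position, speed=0.15, orientation=None): straight line of the TCP; orientation=None keeps the orientation; speed is the mean speed in m/s.
- manip.movej(angles): joint-space move.
- gripper_open() and close(): open the fingers fully, or close them until they stop; the grip force is fixed at half the most.
- manip.hold(seconds).
- manip.inverse_kinematics(position, orientation): joint angles nearest the present ones, or None.
- manip.state(): the state.
- eyes.get_image(name): name is "scene" or "top" or "wrist"; returns a dict with "frame" (384x512x3 uint8, blue, green, red), "depth" (384x512 float32, m along the optical axis (not along the pixel's ray), 0 where there is no reading), "camera_matrix" (3x3 intrinsics, pixels), "view" (4x4, takes a point from world to camera coordinates). Camera axes: x right, y up, looking along -z (the intrinsics and any distortion apply to the point x, -y, -z); pixel columns grow to the right and rows downward; lengths in m; the calibration is good to about 2 mm. A picture is of the moment at which its call begins.
A pose or a line that the arm cannot do raises manip.IKError and nothing moves.
- order.job_done(): hands the job in; it is judged then, once.
Trained networks look in a picture, given as the dict that the camera call returned (one of the last four; its "shot" number tells which), for a name from the list of things; names that differ only in an ending like _2 or _b are one class to them, and where a whole thing is asked for, a point or a joint stands for the part that bears it (a point fixed in the world has none). Each returns a list of dicts, best first, with "conf" (0 to 1); they miss things now and then, are a little off and sometimes report something else, mostly with a low value. They report only what shows in the picture. A call takes as long as a camera call.
- finder.regions_of(target, picture): "mask" (384x512 bool, what is visible of it) and "bbox" ([left, top, right, bottom] in pixels, round what is visible of it).
The state is a dict: "time": time; "joint_pos": joint angles; "dq": joint speeds; "joint_torque": joint torques, N m; "ee_pos": TCP position; "ee_rot": TCP orientation; "ft_force": force on the tool from outside, world axes, zero at the start; "moment": the same for the moment, N m; "finger_gap": finger opening in m; "finger_force": force on a finger pad.
Only numpy, scipy, OpenCV 4.12 (cv2) and the standard library are available. Lean on these libraries where they do the work, as an engineer would, in place of code of your own. Each camera call takes 0.05 s, during which the arm holds its last target. There are 200 camera calls.

## Working session

There is one attempt and no reset: what is moved stays moved. The work goes in short steps, each a Python script; the robot and the scene stay as the last script left them, time stands still between calls to the robot, and variables do not carry over. Pictures are saved under pics/ and viewed, at most 10 in all, crops included, and the job is handed in when it is done.

```bash
ls; mkdir -p pics; cat > h.py <<'E'
import numpy as np, cv2
from bench import manip, gripper_open, close, eyes, order, finder
def cloud(im):
    K=im["camera_matrix"];d=im["depth"];v,u=np.indices(d.shape)
    p=np.stack([(u-K[0,2])/K[0,0]*d,-(v-K[1,2])/K[1,1]*d,-d,np.ones_like(d)],-1)
    return (p@np.linalg.inv(im["view"]).T)[...,:3]
E
python3 - <<'E'
from h import *
ims={n:eyes.get_image(n) for n in("scene","top")}
cv2.imwrite("pics/a.png",cv2.resize(np.hstack([ims[n]["frame"] for n in ims]),(800,300)))
cv2.imwrite("pics/top.png",ims["top"]["frame"])
for n,im in ims.items():
    P=cloud(im)
    for t in("white_wheel","green_wheel","hub_top","indexer","spindle_top","seat"):
        for r in finder.regions_of(t,im)[:2]:
            q=P[r["mask"]&(im["depth"]>0)]
            print(n,t,round(r["conf"],2),r["bbox"],np.median(q,0).round(3),q.min(0).round(3),q.max(0).round(3)) if len(q) else 0
print(manip.state())
E
```

```text
bench.py
pics
scene white_wheel 0.72 [124.6, 198.6, 166.6, 237.8] [ 0.445 -0.319  0.014] [ 0.344 -0.387 -0.004] [ 0.498 -0.251  0.06 ]
scene green_wheel 0.73 [323.3, 158.6, 361.5, 187.5] [0.449 0.326 0.015] [ 0.345  0.269 -0.002] [0.505 0.412 0.059]
scene green_wheel 0.24 [202.0, 171.6, 299.0, 261.2] [ 0.588 -0.074  0.07 ] [ 0.311 -0.142 -0.005] [0.76  0.123 0.262]
scene hub_top 0.91 [120.1, 203.1, 168.7, 236.2] [ 0.444 -0.319  0.014] [ 0.334 -0.389 -0.005] [ 0.498 -0.247  0.06 ]
scene hub_top 0.24 [80.1, 227.6, 112.0, 295.3] [ 0.653 -0.464  0.106] [ 0.524 -0.508 -0.002] [ 0.666 -0.434  0.202]
scene indexer 0.82 [202.1, 171.5, 291.8, 262.1] [ 0.591 -0.08   0.07 ] [ 0.348 -0.142 -0.004] [0.76  0.089 0.262]
scene spindle_top 0.9 [198.6, 170.6, 299.8, 259.2] [ 0.589 -0.074  0.07 ] [ 0.306 -0.142 -0.004] [0.76  0.12  0.262]
scene seat 0.71 [202.5, 170.0, 298.3, 262.8] [ 0.59  -0.075  0.07 ] [ 0.317 -0.142 -0.005] [0.76  0.116 0.262]
top white_wheel 0.63 [331.4, 207.9, 373.0, 249.2] [ 0.425 -0.315  0.016] [ 0.358 -0.387 -0.005] [ 0.492 -0.25   0.061]
top green_wheel 0.66 [131.6, 207.2, 17
[... 544 characters left out ...]
int_pos': array([-1.28869220e+00,  9.10537271e-02,  1.23068068e+00,  6.43220937e-06,
        1.81985020e+00, -5.67020418e-02]), 'dq': array([ 6.85625372e-04,  7.44295669e-05,  3.64344326e-04,  7.06605764e-04,
        9.80841496e-04, -9.08109969e-04]), 'joint_torque': array([ 1.30535995e-03, -4.46041918e+01, -4.06411350e+01,  7.00375484e-02,
        1.93111488e-02, -1.84235134e-06]), 'ee_pos': array([ 0.19941431, -0.56588962,  0.40466985]), 'ee_rot': array([3.64815139e-06, 9.85685445e-01, 1.68594790e-01, 3.54967192e-06]), 'ft_force': array([ 0.6596911 ,  0.72070089, -0.08713436]), 'moment': array([ 0.02652884,  0.04200083, -0.04012799]), 'finger_force': 0.0, 'finger_gap': 0.08769109545063633}
```

View pics/a.png

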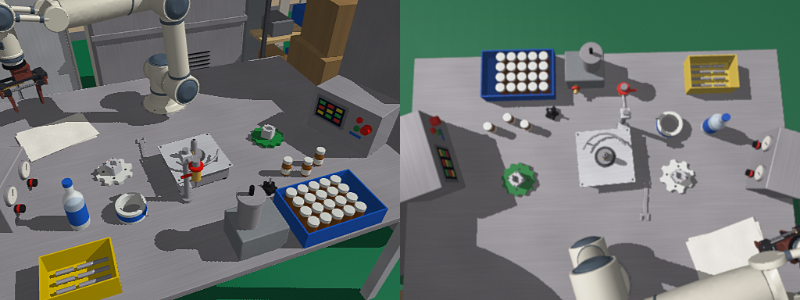

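```bash
python3 - <<'E'
import cv2
a=cv2.imread("pics/top.png")
cv2.imwrite("pics/b.png",cv2.resize(a[100:260,215:395],None,fx=3.5,fy=3.5,interpolation=cv2.INTER_CUBIC))
E
```

```text
(no output)
```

View pics/b.png

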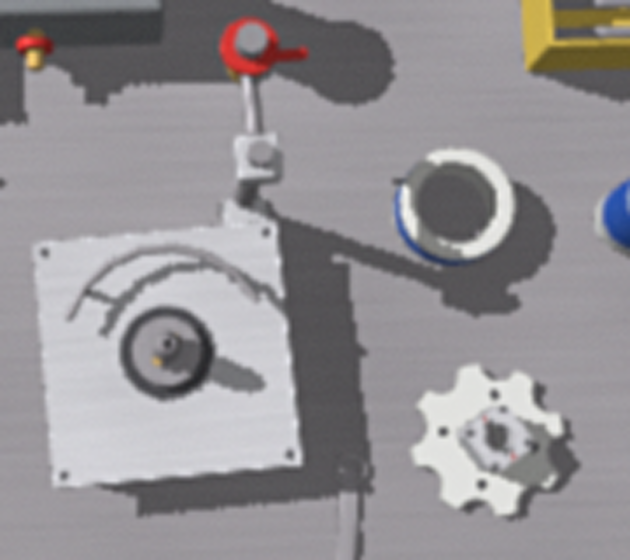

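The pictures show the white wheel at about crop (495,437), with its red marks along a diagonal and the way to it clear. The spindle is at crop (167,350), with a hint of a brass key at (157,362). The green wheel is far to the left. Next I'll look closely with the wrist camera, first over the spindle and then over the wheel.

```bash
cat >> h.py <<'E'
def dn(deg): a=np.radians(deg)/2; return np.array([0,np.cos(a),np.sin(a),0])
def Rt(deg):
    a=np.radians(deg);c,s=np.cos(a),np.sin(a)
    return np.array([[c,s,0],[s,-c,0],[0,0,-1]])
E
python3 - <<'E'
from h import *
im=eyes.get_image("wrist");s=manip.state()
c=np.linalg.inv(im["view"]);w,x,y,z=s["ee_rot"];yaw=np.degrees(2*np.arctan2(y,x));R=Rt(yaw)
cam=R.T@(c[:3,3]-s["ee_pos"]);print("cam in tool",cam,"\nRc",(R.T@c[:3,:3]).round(2),im["camera_matrix"])
def look(tgt,yaw,z,name):
    off=Rt(yaw)@cam
    ax=-(Rt(yaw)@(R.T@c[:3,2]))         # viewing dir
    h=(z+off[2]-tgt[2])/-ax[2]
    p=np.array(tgt)-off-ax*h
    manip.move_to([p[0],p[1],z],dn(yaw)); manip.hold(.3)
    im=eyes.get_image("wrist"); cv2.imwrite("pics/%s.png"%name,im["frame"]); np.savez(name,**{k:im[k] for k in("frame","depth","camera_matrix","view")})
    print(name,p,manip.state()["time"])
    return im
look([.515,-.032,.1],90,.42,"sp")
im=look([.428,-.318,.05],36,.36,"wh")
P=cloud(im)
for t in("white_wheel",):
    for r in finder.regions_of(t,im)[:1]:
        q=P[r["mask"]&(im["depth"]>0)];print(t,r["conf"],r["bbox"],np.median(q,0))
cv2.imwrite("pics/c.png",np.hstack([cv2.resize(cv2.imread("pics/%s.png"%n),(400,300)) for n in("sp","wh")]))
E
```

```text
cam in tool [0.08380194 0.00090597 0.02002575] 
Rc [[-0.    0.95  0.3 ]
 [ 1.    0.    0.  ]
 [ 0.    0.3  -0.95]] [[274.76830451   0.         253.88080664]
 [  0.         274.76830451 192.3279069 ]
 [  0.           0.           1.        ]]
sp [ 0.51417913 -0.01979391  0.42      ] 3.35
wh [ 0.43480148 -0.31204028  0.36      ] 4.875
white_wheel 0.92 [198.7, 131.7, 311.1, 236.9] [ 0.43258677 -0.31461099  0.01424778]
```

View pics/c.png

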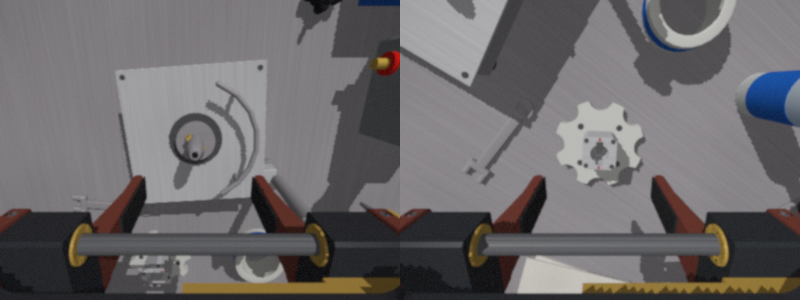

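Left view: spindle and flange, with a brass key at about (188,138). Right view: wheel with its red marks at about (599,139) and (599,167), so yaw 36 is almost lined up. Next I'll measure both precisely.

```bash
python3 - <<'E'
import numpy as np,cv2
from scipy.optimize import least_squares
def L(n):
    d=dict(np.load(n+".npz"));K=d["camera_matrix"];D=d["depth"];v,u=np.indices(D.shape)
    p=np.stack([(u-K[0,2])/K[0,0]*D,-(v-K[1,2])/K[1,1]*D,-D,np.ones_like(D)],-1)
    return d,(p@np.linalg.inv(d["view"]).T)[...,:3]
def proj(d,p):
    q=d["view"]@np.append(p,1);K=d["camera_matrix"];return K[0,0]*q[0]/-q[2]+K[0,2],K[1,1]*-q[1]/-q[2]+K[1,2]
def onplane(d,u,v,z):
    K=d["camera_matrix"];c=np.linalg.inv(d["view"]);r=c[:3,:3]@np.array([(u-K[0,2])/K[0,0],-(v-K[1,2])/K[1,1],-1]);return c[:3,3]+r*(z-c[2,3])/r[2]
# spindle
d,P=L("sp");c0=np.array([.515,-.032])
r=np.hypot(*(P[...,:2]-c0).T).T
def rep(n,m):
    q=P[m];(cc,rr)=cv2.minEnclosingCircle(q[:,:2].astype(np.float32));print(n,m.sum(),q.mean(0).round(4),"minenc",np.round(cc,4),round(rr,4))
rep("flange",(r<.045)&(abs(P[...,2]-.085)<.005))
rep("top",(r<.03)&(P[...,2]>.143));rep("spindle",(r<.03)&(P[...,2]>.115))
rep("deck",(r<.14)&(abs(P[...,2]-.07)<.004))
hsv=cv2.cvtColor(d["frame"],cv2.COLOR_BGR2HSV)
m=(r<.04)&(hsv[...,1]>90)&(abs(hsv[...,0].astype(int)-24)<10)
for v,u in np.argwhere(m): print((u,v),hsv[v,u],P[v,u].round(4),onplane(d,u,v,.101).round(4)[:2])
x,y=map(int,proj(d,[.515,-.03,.1]));s1=d["frame"][y-45:y+45,x-60:x+60]
# wheel
d,P=L("wh");w=np.array([.43,-.316]);r=np.hypot(*(P[...,:2]-w).T).T
m=(r<.045)&(P[...,2]>.048);q=P[m];rc=cv2.minAreaRect((q[:,:2]*1000).astype(np.float32));print("hub",m.sum(),q.mean(0),rc)
m=(r<.09)&(P[...,2]>.009);q=P[m];print("wheel minenc",cv2.minEnclosingCircle((q[:,:2]*1000).astype(np.float32)),np.median(q[:,2]))
hsv=cv2.cvtColor(d["frame"],cv2.COLOR_BGR2HSV);h=hsv[...,0].astype(int)
m=(r<.045)&(hsv[...,1]>80)&((h<12)|(h>168))
n,lab,st,ce=cv2.connectedComponentsWithStats(m.astype(np.uint8))
for i in range(1,n): print("red",st[i,4],ce[i],onplane(d,*ce[i],.054))
x,y=map(int,proj(d,[.43,-.316,.05]));s2=d["frame"][y-45:y+45,x-60:x+60]
cv2.imwrite("pics/d.png",cv2.resize(np.hstack([s1,s2]),(800,300),interpolation=cv2.INTER_CUBIC))
E
```

```text
flange 1286 [ 0.5094 -0.0177  0.085 ] minenc [ 0.5088 -0.0237] 0.0301
top 513 [ 0.5126 -0.0106  0.2668] minenc [ 0.5154 -0.0176] 0.017
spindle 825 [ 0.5114 -0.0134  0.2167] minenc [ 0.5128 -0.0176] 0.0187
deck 25519 [ 0.5061 -0.0106  0.0702] minenc [ 0.5153 -0.0315] 0.1399
(np.int64(241), np.int64(172)) [ 20 101 134] [ 0.4993 -0.0103  0.0944] [ 0.4996 -0.0087]
(np.int64(242), np.int64(172)) [ 21 122 142] [ 0.5002 -0.0116  0.089 ] [ 0.5007 -0.0087]
(np.int64(243), np.int64(172)) [ 19  99 144] [ 0.5012 -0.0126  0.0849] [ 0.5018 -0.0087]
(np.int64(240), np.int64(173)) [ 19  93 126] [ 0.498  -0.0118  0.0932] [ 0.4984 -0.0099]
(np.int64(241), np.int64(173)) [ 21 135 138] [ 0.4994 -0.0106  0.0978] [ 0.4996 -0.0099]
(np.int64(242), np.int64(173)) [ 21 148 150] [ 0.5004 -0.0116  0.0938] [ 0.5007 -0.0099]
(np.int64(243), np.int64(173)) [ 21 131 150] [ 0.5013 -0.0128  0.089 ] [ 0.5018 -0.0099]
(np.int64(239), np.int64(174)) [ 18  95 124] [ 0.4967 -0.0136  0.0905] [ 0.4973 -0.011 ]
(np.int64(240), np.int64(174)) [ 21 134 135] [ 0.4983 -0.0114  0.0994] [ 0.4984 -0.011 ]
(np.int64(241), np.int64(
[... 28231 characters left out ...]
.56178055  0.054     ]
red 2 [371.5 347.5] [ 0.34581112 -0.57164012  0.054     ]
red 1 [373. 350.] [ 0.34385298 -0.57624495  0.054     ]
red 2 [367.5 352. ] [ 0.33697882 -0.57267031  0.054     ]
red 1 [372. 352.] [ 0.34053687 -0.57756134  0.054     ]
red 1 [135. 354.] [ 0.15013873 -0.32173905  0.054     ]
red 1 [369. 355.] [ 0.33433589 -0.57791272  0.054     ]
red 1 [376. 355.] [ 0.33989448 -0.58555388  0.054     ]
red 1 [374. 356.] [ 0.33702834 -0.58458948  0.054     ]
red 2 [376.5 357.5] [ 0.33709687 -0.58916314  0.054     ]
red 1 [371. 358.] [ 0.33206883 -0.58374869  0.054     ]
red 1 [376. 360.] [ 0.33347919 -0.591699    0.054     ]
red 1 [392. 375.] [ 0.32674507 -0.62866289  0.054     ]
```

View pics/d.png

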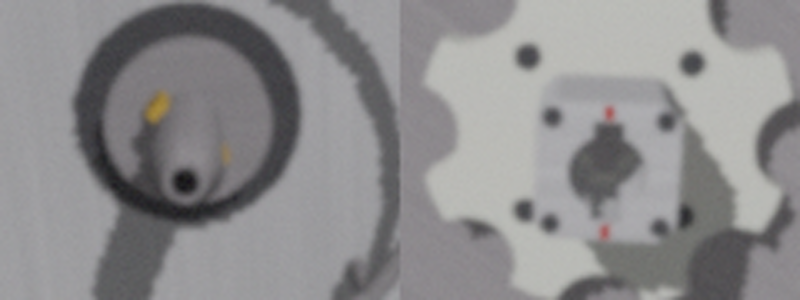

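The first crop shows both keys: the left one at (158,107), the right one at (226,154). The second shows the keyways in line with the red marks at (609,113) and (604,232). My masks caught the gripper as well, so I'll tighten them.

```bash
cat > m.py <<'E'
import numpy as np,cv2
from scipy.optimize import least_squares
def L(n):
    d=dict(np.load(n+".npz"));K=d["camera_matrix"];D=d["depth"];v,u=np.indices(D.shape)
    p=np.stack([(u-K[0,2])/K[0,0]*D,-(v-K[1,2])/K[1,1]*D,-D,np.ones_like(D)],-1)
    return d,(p@np.linalg.inv(d["view"]).T)[...,:3]
def mec(q): c,r=cv2.minEnclosingCircle((q[:,:2]*1000).astype(np.float32)); return np.round(c,1),round(r,1)
d,P=L("sp");z=P[...,2]
r=np.hypot(*np.moveaxis(P[...,:2]-[.5085,-.023],-1,0))
m=(r<.05)&(abs(z-.085)<.004);print("flange",mec(P[m]))
# spindle circle per height, radius 12 visible side points
q=P[(r<.03)&(z>.105)&(z<.134)][:,:2]
s=least_squares(lambda c:np.hypot(*(q-c).T)-.012,[.51,-.023],loss="soft_l1",f_scale=.001);print("cyl fit",s.x.round(4))
print("top",P[(r<.03)&(z>.1435)&(z<.15)].mean(0).round(4))
h=cv2.cvtColor(d["frame"],cv2.COLOR_BGR2HSV)
m=(r<.022)&(h[...,1]>60)&(abs(h[...,0].astype(int)-21)<6)&(z>.095)&(z<.105)
n,l,st,ce=cv2.connectedComponentsWithStats(m.astype(np.uint8))
for i in range(1,n): print("key",st[i,4],P[l==i].mean(0).round(4))
d,P=L("wh");z=P[...,2];r=np.hypot(*np.moveaxis(P[...,:2]-[.426,-.32],-1,0))
q=P[(r<.04)&(z>.05)&(z<.058)];print("hub",len(q),cv2.minAreaRect((q[:,:2]*1000).astype(np.float32)),np.median(q[:,2]))
q=P[(r<.08)&(z>.011)&(z<.017)];print("plate",mec(q))
E
python3 m.py
```

```text
flange (array([508.8, -23.7]), 30.0)
cyl fit [ 0.5088 -0.024 ]
top [ 0.5089 -0.0229  0.1466]
key 35 [ 0.4987 -0.0143  0.1003]
key 2 [ 0.5221 -0.0312  0.0983]
hub 1330 ((425.5785217285156, -320.039306640625), (48.55774688720703, 47.691993713378906), 33.632286071777344) 0.05402077178141998
plate (array([ 425.3, -319.9]), 70.2)
```

```bash
python3 - <<'E'
from h import *
W=np.array([.4255,-.3200]);S=np.array([.5088,-.0238])
def rep(n):
    s=manip.state();print(n,round(s["time"],2),s["ee_pos"].round(4),"F",s["ft_force"].round(2),"M",s["moment"].round(2),"gap",round(s["finger_gap"],4),round(s["finger_force"],1),"q6",round(s["joint_pos"][5],2))
manip.move_to([*W,.30],dn(123.7));manip.move_l([*W,.199],.12);manip.hold(.2);rep("pre")
close();manip.hold(.2);rep("grip")
manip.move_l([*W,.375],.12);manip.hold(.2);rep("lift")
manip.move_to([*S,.375],dn(75));manip.hold(.3);rep("over")
ims=[eyes.get_image(n) for n in("wrist","scene","top")]
np.savez("held",**{k:ims[0][k] for k in("frame","depth","camera_matrix","view")})
cv2.imwrite("pics/e.png",np.hstack([cv2.resize(ims[0]["frame"],(400,300)),cv2.resize(ims[1]["frame"][130:280,150:350],(400,300))]))
P=cloud(ims[0]);z=P[...,2];r=np.hypot(*np.moveaxis(P[...,:2]-S,-1,0))
b=.375-.199
q=P[(r<.08)&(abs(z-b-.014)<.004)];print("plate",cv2.minEnclosingCircle((q[:,:2]*1000).astype(np.float32)),np.median(q[:,2]),len(q))
q=P[(r<.036)&(abs(z-b-.054)<.004)];print("hub",cv2.minAreaRect((q[:,:2]*1000).astype(np.float32)),np.median(q[:,2]),len(q))
E
```

```text
pre 7.5 [ 0.4257 -0.3202  0.1999] F [-0.47  0.92 -0.53] M [ 0.03 -0.14 -0.01] gap 0.0876 0.0 q6 -1.3
grip 8.4 [ 0.4256 -0.3199  0.199 ] F [ 1.17  0.04 -0.69] M [ 0.07 -0.28 -0.01] gap 0.0479 30.0 q6 -1.3
lift 10.22 [ 0.4255 -0.32    0.3744] F [ 0.41 -0.74 -4.95] M [ 0.02 -0.14  0.  ] gap 0.0477 30.0 q6 -1.3
over 11.82 [ 0.5088 -0.0244  0.375 ] F [-0.09 -0.58 -5.5 ] M [-0.08 -0.04  0.01] gap 0.0482 30.0 q6 0.15
plate ((508.23944091796875, -25.2686824798584), 70.15917205810547) 0.18995608869556516 13605
hub ((509.3752746582031, -21.506847381591797), (42.031612396240234, 68.97760772705078), 74.5845947265625) 0.22991435523047268 5179
```

View pics/e.png

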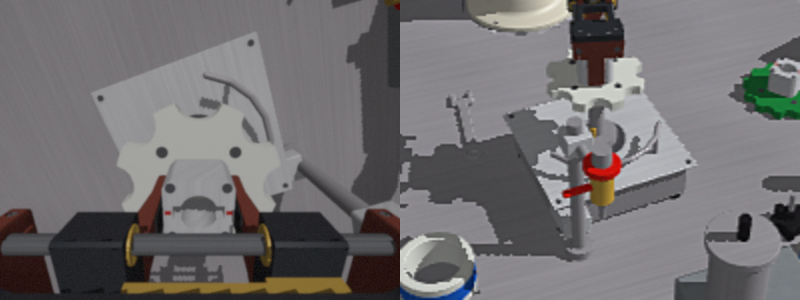

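The wheel is held level, red marks along the closing line, over the spindle. Its centre is within about 1 mm. I'll lower it in steps, watching the side force.

```bash
cat >> h.py <<'E'
def rep(n):
    s=manip.state();print(n,round(s["time"],2),s["ee_pos"].round(4),"F",s["ft_force"].round(1),"M",s["moment"].round(2),"gap",round(s["finger_gap"],4));return s
E
python3 - <<'E'
from h import *
S=np.array([.5091,-.0232])
for b in(.150,.138,.130,.120,.110,.105,.103,.102,.101,.100):
    manip.move_l([*S,b+.199],.08 if b>.103 else .02);manip.hold(.1);s=rep(b)
    f=s["ft_force"]
    if np.hypot(f[0],f[1])>15 or f[2]>3: print("stop");break
np.save("S.npy",S)
E
```

```text
0.15 12.54 [ 0.5091 -0.0232  0.3493] F [ 1.   0.4 -5.2] M [-0.06 -0.08  0.07] gap 0.0478
0.138 12.94 [ 0.5091 -0.0232  0.3369] F [-0.   0.3 -5. ] M [-0.05 -0.1  -0.  ] gap 0.0479
0.13 13.29 [ 0.5091 -0.0232  0.3289] F [-0.3 -0.4 -4.8] M [ 0.01 -0.03 -0.01] gap 0.0477
0.12 13.67 [ 0.5091 -0.0232  0.3188] F [ 0.1 -0.  -5.3] M [-0.1  -0.08  0.03] gap 0.0479
0.11 14.04 [ 0.5091 -0.0232  0.3089] F [ 0.7  0.2 -4.3] M [-0.05 -0.02 -0.  ] gap 0.0478
0.105 14.39 [ 0.5091 -0.0232  0.304 ] F [-0.6 -1.3 -4.4] M [-0.07 -0.05  0.02] gap 0.0475
0.103 14.74 [ 0.5091 -0.0232  0.302 ] F [ 1.1 -0.1 -5. ] M [-0.06 -0.02  0.06] gap 0.0479
0.102 15.09 [ 0.5091 -0.0232  0.301 ] F [ 0.2  0.3 -4.9] M [-0.07 -0.06 -0.05] gap 0.0482
0.101 15.44 [ 0.5091 -0.0232  0.3   ] F [-0.2  0.4 -4.8] M [-0.04 -0.05 -0.05] gap 0.048
0.1 15.79 [ 0.509  -0.0232  0.2998] F [-3.   0.1  2.1] M [-0.01  0.53 -0.04] gap 0.0478
```

It's resting on the keys and held, with no side load. Now I'll turn it in 4° steps under a light preload until it sinks.

```bash
python3 - <<'E'
from h import *
S=np.load("S.npy");zc=.2985
manip.move_l([*S,zc],.02);rep("pre")
for yaw in range(71,20,-4):
    manip.move_l([*S,zc],.05,dn(yaw));manip.hold(.15);s=rep(yaw)
    if s["ee_pos"][2]<.2992 or abs(s["moment"][2])>2.5: print("event");break
E
```

```text
pre 16.04 [ 0.509  -0.0232  0.2997] F [-4.4  0.3  5.6] M [ 0.03  0.8  -0.01] gap 0.0477
71 16.44 [ 0.5093 -0.0232  0.2996] F [-2.2  0.4  5.4] M [ 0.06  0.4  -0.06] gap 0.0476
67 16.84 [ 0.5094 -0.0233  0.2995] F [-1.3  0.8  5.6] M [ 0.01  0.17 -0.06] gap 0.0479
63 17.24 [ 0.5095 -0.0233  0.2994] F [-0.4 -0.4  5.5] M [ 0.03  0.03 -0.08] gap 0.0478
59 17.64 [ 0.5094 -0.0233  0.299 ] F [1.2 0.3 4.8] M [-0.03 -0.25 -0.06] gap 0.0482
event
```

```bash
python3 - <<'E'
from h import *
S=np.load("S.npy");zc=.2980
for yaw in range(56,-10,-3):
    manip.move_l([*S,zc],.05,dn(yaw));manip.hold(.15);s=rep(yaw)
    if s["ft_force"][2]<-1 or abs(s["moment"][2])>2: print("event");break
E
```

```text
56 18.04 [ 0.5091 -0.023   0.297 ] F [ 3.6  1.1 -3.9] M [ 0.23 -0.66 -0.11] gap 0.0477
event
```

It sank and the force fell back to the wheel's weight: the keyways have found the keys. I'll centre it by 2° and lower it, still held, to the flange.

```bash
python3 - <<'E'
from h import *
S=np.load("S.npy")
manip.move_l([*S,.2965],.05,dn(54));rep("c")
for z in(.294,.291,.288,.286,.2848,.284,.2834,.2828):
    manip.move_l([*S,z],.04);manip.hold(.1);s=rep(z);f=s["ft_force"]
    if f[2]>2 or np.hypot(f[0],f[1])>15: print("stop");break
E
```

```text
c 18.29 [ 0.5089 -0.023   0.2954] F [ 2.5  1.6 -6.5] M [ 0.43 -0.55 -0.06] gap 0.0478
0.294 18.64 [ 0.509  -0.0231  0.2934] F [ 2.3  3.5 -8.2] M [ 0.54 -0.5  -0.08] gap 0.0478
0.291 18.99 [ 0.5091 -0.0232  0.2908] F [ 3.1  2.9 -6.6] M [ 0.48 -0.69 -0.07] gap 0.0477
0.288 19.34 [ 0.5092 -0.0232  0.2879] F [ 3.2  3.5 -5.4] M [ 0.41 -0.74 -0.06] gap 0.0478
0.286 19.69 [ 0.5091 -0.0232  0.286 ] F [ 3.9  2.2 -5.5] M [ 0.53 -0.64 -0.02] gap 0.0478
0.2848 20.04 [ 0.5091 -0.0232  0.2849] F [ 2.8  4.3 -3.6] M [ 0.53 -0.59 -0.11] gap 0.0481
0.284 20.39 [ 0.5091 -0.0232  0.2841] F [ 2.8  3.1 -2.8] M [ 0.61 -0.6  -0.07] gap 0.0481
0.2834 20.74 [ 0.5091 -0.0231  0.284 ] F [1.  3.5 2.1] M [ 0.62 -0.06 -0.04] gap 0.0479
stop
```

```bash
python3 - <<'E'
from h import *
S=np.load("S.npy")
gripper_open();manip.hold(.2);rep("open")
manip.move_l([*S,.42],.12);rep("up")
p=S-(Rt(54)@[.02,0,0])[:2]
manip.move_l([*p,.42],.1);manip.hold(.3)
im=eyes.get_image("wrist");sc=eyes.get_image("scene")
P=cloud(im);z=P[...,2];r=np.hypot(*np.moveaxis(P[...,:2]-[.5088,-.0238],-1,0))
for n,m in(("plate",(r<.066)&(abs(z-.099)<.012)),("hub",(r<.032)&(abs(z-.139)<.012))):
    q=P[m];A=np.c_[q[:,:2]-[.5088,-.0238],np.ones(len(q))];k=np.linalg.lstsq(A,q[:,2],rcond=None)[0]
    print(n,len(q),"z",np.median(q[:,2]).round(4),"tilt deg",np.degrees(k[:2]).round(2))
cv2.imwrite("pics/f.png",np.hstack([cv2.resize(im["frame"],(400,300)),cv2.resize(sc["frame"][130:280,150:350],(400,300))]))
E
```

```text
open 21.72 [ 0.5091 -0.0232  0.2834] F [-0.2  0.1 -0.2] M [-0.08 -0.05 -0.05] gap 0.088
up 23.01 [ 0.5091 -0.0232  0.4189] F [0.2 0.2 0.4] M [-0.01  0.   -0.01] gap 0.0879
plate 6905 z 0.099 tilt deg [-0.01 -0.02]
hub 2271 z 0.1391 tilt deg [-0.45 -0.47]
```

View pics/f.png

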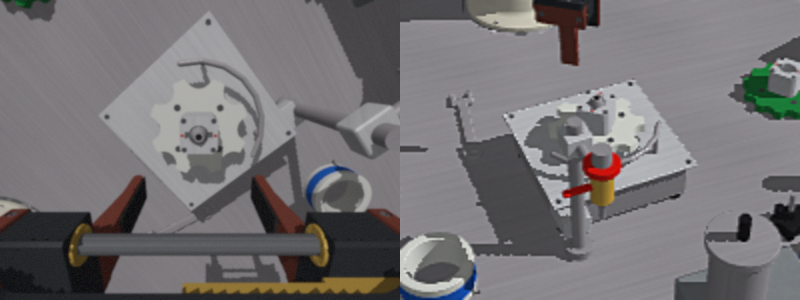

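The pictures show the wheel flat inside the rail, centred at about (199,132). The plate top is at 99.0 mm (85 + 14) with no tilt, so it is fully home, and the gripper is clear of it.

```bash
python3 -c "
from h import *
manip.hold(.3);print(order.job_done())"
```

```text
the job is handed in; nothing more can be done
None
```

The white wheel is fitted hub up on the spindle, keyed and lying flat on the flange; I let go of it, moved nothing else on the bench, and handed the job in at about 24 s of the 58 s allowed.

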